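# Loosen the tube vice and feed the tube to its length stop

### The job

The red tube has to be moved up for its next cut. Without gripping anything, loosen the vice by rolling a fingertip lightly round the knurled rim of its handwheel, counter-clockwise seen from above, for two full turns (within a quarter turn); only then push the tube lengthwise by its free end, gently, until its other end rests against the steel length stop. Do not lift or tilt the tube out of the vice, and leave the marker, the tape measure and the wrench beside the vice where they are.

Things in the scene. Friction and masses are not known exactly. Their poses are not given: they have to be found in the camera images.
- vice: Grey bench vice, bolted down. Origin: on the bench top under the handwheel's axis; z up. The tube lies along its y axis in a V of angle iron (y -75 to +75 mm). Base 124 mm (x) by 275 mm (y -85 to +190), 10 mm thick. At y = 0 a yoke spans the tube: legs at x = +-44 mm, bar 108 mm (x) by 32 mm (y), its top 108 mm above the bench. Only the handwheel stands higher.
- handwheel (a joint): Turn (rad) of the black handwheel about its upright axis, growing counter-clockwise from above (loosening); 0 to 0.6 at the start, clamped. A turn (6.28) raises wheel and pad 3 mm; the pad leaves the tube within one turn. Two full turns bring it to 12.6 to 13.2; the thread ends at 20.5. It stays where left; turning takes 0.06 N m, about 1.4 N along the rim.
- wheel_center (a point): On the wheel's axis, half-way up the rim, 132 mm above the bench at the start. Disc of 90 mm diameter, rim 20 mm high, knurled rubber, grippy (friction 1 to 1.4), slightly soft. The hub rises 10 mm above it. A grey index rib on the top face points to the vice's -x side when the joint reads 0. The rim is free all round; the yoke bar lies 14 mm below its lower edge.
- tube_push_end (a point): Centre of the free end face of the red tube, the end to push (on the vice's -y side, away from the stop), 42 mm above the bench. Tube: 31.6 mm diameter, 280 mm long, 0.18 to 0.37 kg, slides with 1 to 4 N once the clamp is off. This end stays at least 45 mm clear of the V; only bench below it.
- tube_stop_end (a point): Centre of the tube's other end face, on its axis, 42 mm above the bench; 45 to 80 mm short of the stop at the start.
- stop_face (a point): Point on the face of the upright steel length stop at the vice's +y end, on the line of the tube's axis: the tube's end belongs here. The plate is 44 mm wide, its top 68 mm above the bench.
- paint_marker: White marker with a black cap, 131 mm long, 15 mm thick, lying loose in front of the vice; leave alone. Origin: centre of its underside.
- tape_measure: Yellow tape measure, 35 x 82 x 63 mm, standing loose behind the vice; leave alone. Origin: centre of its underside.
- wrench: Combination wrench 177 mm long, 7 mm thick, lying loose behind the vice; leave alone. Origin: centre of its underside.
- tube: The whole tube (see tube_push_end). Origin: 16 mm below the middle of its axis; its y axis runs along the tube toward the stop.

How it is judged:
By the outcome, as a careful person would: the job done as asked, in the order asked, and still so for the second after the job is handed in, with the robot touching nothing.
It also fails if it takes over 64 s, if anything falls off the work surface, if the arm or the gripper's body presses on something with over 40 N, if the wrist force passes 120 N, or if a joint passes its speed limit or range.

### The arm

A 6-joint arm with a two-finger parallel gripper is mounted at the origin on a cart in front of the work surface, level with it; the furniture and walls round the work are solid. World frame = base frame: x ahead of the robot, y to its left, z up, the work surface at z = 0. Lengths are in m, angles in rad, forces in N, time in s.
With the tool pointing down it reaches from about 0.425 to 0.95 m from the base axis. Payload 14.7 kg.
Tool frame: the origin (TCP) lies at the very end of the fingers, on their centre line; the grasp point (between the pads) lies 19 mm behind it; z points along the fingers, y is the line along which they close (so a half turn about z gives the same grasp; the last joint's range is limited). The gripper opens to 85 mm and grips with 20 to 120 N. Pads are 22 mm wide; open, the fingers measure 114 mm over their backs; the gripper's body (76 mm by 85 mm) begins 54 mm behind the grasp point. The pads swing forward as they close: fully open they stand 13 mm farther back than shut.
Start: joints at [-1.366, 0.48, 1.596, -0, 1.065, -0.047], TCP at [0.162, -0.629, 0.231] pointing down, gripper open.
Joint ranges: [-2.75, 2.75], [-0.82, 2.05], [0.23, 2.67], [-1.56, 4.7], [0.09, 2.69], [-2.92, 2.92]. Speed limits (rad/s): [1.89, 1.89, 2.39, 3.01, 3.01, 3.01].

### API

Orientations are given as a rotation vector (axis times angle).
In Python, from station import bot, read_camera, camera_params gives the robot as it stands.
- The arm moves only by the tool move_arm, never from a script. Its arguments are lists of equal length, an entry for each row: "offset": the shift along the world's x, y, z in mm, a list of three; "yaw": the turn about the world's z in rad; "jaw": the closure in counts, from 0 (fully open) to 255 (shut). A call has exactly 5 rows; each row shifts and turns the commanded pose from where the row before left it; what a row does not reach is not made up. A row lasts 1/10 s, in which the tool goes at most 50 mm and 8.59 degrees, less where a joint would pass 70% of its speed; a pose out of reach is approached as far as the arm can. A call with a gripper value outside its range is refused whole. The fingers move at their own pace and stop on an object; the grip force is fixed at half the most. Time passes only in rows, so rows that do not move let the fingers close, or fill a call up. It gives the time, the measured TCP pose, the force, the opening and the grip force at its end, in the units of the state.
- bot.sense(): the state, without advancing time (a new reading comes with each control period).
- read_camera(name): name is "side" or "top"; returns the picture (400x640x3 uint8, blue, green, red); there is no depth.
- camera_params(name): a dict with "fovy" (degrees; the focal length in pixels is half the picture's height over the tangent of half this angle, whatever the lens; pixels are square), "cx", "cy" (the principal point, pixels), "k1" (the pictures are not rectified: a ray, as slopes to the right and down, at radius r is drawn at 1 + k1 r^2 times it, then the intrinsics apply), "rvec" (rotation vector, rad) and "tvec" (3), from world to camera coordinates, as OpenCV has them. Camera axes: x right, y down, z forward; pixel columns grow to the right and rows downward; lengths in m; the calibration is good to about 2 mm. A picture is of the moment at which its call begins. camera_params takes no time and is no camera call.
- bot.sign_off(): hands the job in; it is judged then, once.
The state is a dict: "time": time; "joints": joint angles; "joint_velocities": joint speeds; "joint_torque": joint torques, N m; "tool_pos": TCP position; "eef_rot": TCP orientation; "wrist_force": force on the tool from outside, world axes, zero at the start; "moment": the same for the moment, N m; "grip_width": finger opening in m; "finger_force": force on a finger pad.
Only numpy, scipy, OpenCV 4.12 (cv2) and the standard library are available. Lean on these libraries where they do the work, as an engineer would, in place of code of your own. Each camera call takes 0.05 s, during which the arm holds its last target. There are 200 camera calls.

## Working session

There is one attempt and no reset: what is moved stays moved. The work goes in short steps, Python scripts to look and compute and a tool call to move; the robot and the scene stay as the last step left them, time stands still between calls to the robot, and variables do not carry over. Pictures are saved under pics/ and viewed, at most 10 in all, crops included, and the job is handed in when it is done.

Besides the shell and the picture viewer there is one more tool, called after "Emit:" by a JSON object that holds its "name" and its "arguments", one argument or row to a line. move_arm: Moves the arm, as the interface text tells. Its arguments: {"type":"object","properties":{"offset":{"type":"array","items":{"type":"array","items":{"type":"number"}}},"yaw":{"type":"array","items":{"type":"number"}},"jaw":{"type":"array","items":{"type":"number"}}},"required":["offset","yaw","jaw"]}

```bash
mkdir -p pics
python3 - <<'E'
from station import bot, read_camera, camera_params
import cv2
for n in("side","top"):
    cv2.imwrite(f"pics/{n}0.png",read_camera(n)); print(n,camera_params(n))
s=bot.sense(); print(s)
E
```

```text
side {'fovy': 44.73138837744534, 'cx': 319.5742862203761, 'cy': 199.49754698100293, 'k1': 0.04694603869287246, 'rvec': array([ 1.93246645, -0.07977573,  0.09468464]), 'tvec': array([-0.53778419,  0.1695743 ,  0.6472308 ])}
top {'fovy': 46.24551284517507, 'cx': 320.6438248228898, 'cy': 201.76032962259154, 'k1': -0.059282791251103965, 'rvec': array([ 2.1302125 , -2.09635724,  0.17711236]), 'tvec': array([0.21434465, 0.57743716, 0.96646205])}
{'time': 0.1, 'joints': array([-1.36558227e+00,  4.80777994e-01,  1.59678898e+00,  1.61273109e-05,
        1.06513208e+00, -4.66178251e-02]), 'joint_velocities': array([-0.00063735, -0.00306135, -0.00226737,  0.00046207, -0.00045793,
       -0.00025501]), 'joint_torque': array([ 2.09338948e-03, -9.52258658e+01, -4.31043577e+01,  5.07117284e-05,
        5.32377977e-03,  4.89652837e-05]), 'tool_pos': array([ 0.161905  , -0.62913252,  0.23073898]), 'eef_rot': array([-3.11562708e+00, -3.94381292e-01,  1.15543787e-04]), 'wrist_force': array([-0.06582469, -0.09726277, -0.22610591]), 'moment': array([ 0.03687949, -0.02027575, -0.03314807]), 'finger_force': 0.0, 'grip_width': 0.08564094443925657}
```

View pics/side0.png

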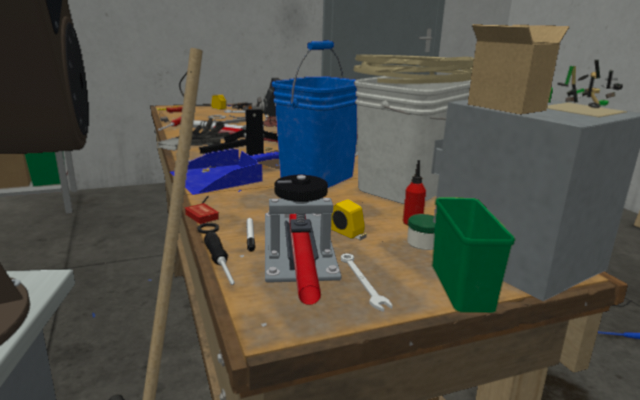

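View pics/top0.png

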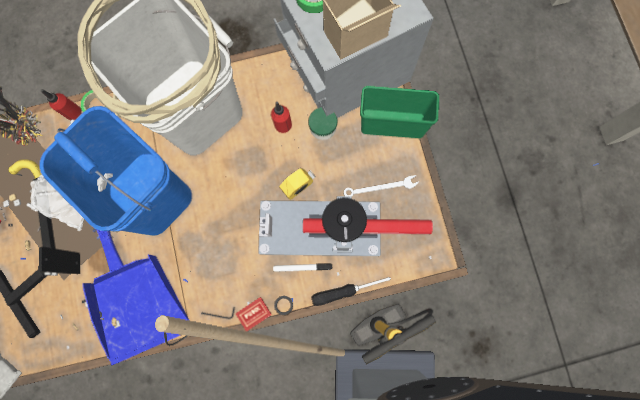

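Side view: wheel at about (301,188), tube's free end at (310,293). Top view: wheel at (344,219), free end at (432,227), stop plate near (265,225), with a leaning stick from (163,323) to (340,352).

```bash
cat > h.py <<'E'
import numpy as np, cv2
from station import bot, read_camera, camera_params
def cam(n):
    p=camera_params(n); R=cv2.Rodrigues(np.array(p["rvec"]))[0]; f=200/np.tan(np.radians(p["fovy"]/2))
    return p,R,f,-R.T@p["tvec"]
def ray(n,uv):
    p,R,f,c=cam(n); d=np.array([(uv[0]-p["cx"])/f,(uv[1]-p["cy"])/f]); s=d.copy()
    for _ in range(20): s=d/(1+p["k1"]*(s@s))
    v=R.T@np.array([*s,1]); return c,v/np.linalg.norm(v)
def onz(n,uv,z):
    c,v=ray(n,uv); return c+v*(z-c[2])/v[2]
def tri(a,b):
    (c1,v1),(c2,v2)=ray("top",a),ray("side",b)
    t=np.linalg.lstsq(np.c_[v1,-v2],c2-c1,rcond=None)[0]
    p,q=c1+v1*t[0],c2+v2*t[1]; return (p+q)/2,np.linalg.norm(p-q)
def proj(n,X):
    p,R,f,c=cam(n); q=R@np.array(X)+p["tvec"]; s=q[:2]/q[2]; s=s*(1+p["k1"]*(s@s)); return s*f+[p["cx"],p["cy"]]
def blob(m,near):
    cs=cv2.findContours(m.astype(np.uint8),cv2.RETR_EXTERNAL,cv2.CHAIN_APPROX_NONE)[0]
    cs=[c for c in cs if cv2.contourArea(c)>60]
    return min(cs,key=lambda c:-cv2.pointPolygonTest(c,near,True))
E
python3 - <<'E'
from h import *
np.set_printoptions(precision=4,suppress=True)
T=cv2.imread("pics/top0.png").astype(int);S=cv2.imread("pics/side0.png").astype(int)
red=lambda I:(I[...,2]>130)&(I[...,1]<70)&(I[...,0]<80)
blk=lambda I:(I.max(2)<60)
bt=blob(blk(T),(330,215)); print("top wheel",cv2.fitEllipse(cv2.convexHull(bt)))
bs=blob(blk(S),(301,192)); print("side wheel",cv2.boundingRect(bs),cv2.fitEllipse(cv2.convexHull(bs)))
rt=blob(red(T),(400,227)); print("top red",cv2.boundingRect(rt),cv2.minAreaRect(rt))
rs=blob(red(S),(305,260)); print("side red",cv2.boundingRect(rs))
cw=cv2.fitEllipse(cv2.convexHull(bt))[0]; cs=cv2.fitEllipse(cv2.convexHull(bs))[0]
print("wheel tri",tri(cw,cs), onz("top",cw,.137),onz("side",cs,.132))
x,y,w,h=cv2.boundingRect(rt); p=rt[:,0]
for sx in(x+w-2,x+w-8,x+5): 
    q=p[p[:,0]==sx]; print(sx,q[:,1].min(),q[:,1].max())
for u in [(432.5,227),(303,226)]: print(onz("top",u,.042),onz("top",u,.058))
print("tri push",tri((432,227),(310,293)))
for u in [(265,214),(265,236),(260,225),(270,225),(270,214),(270,236)]: print(u,onz("top",u,.068))
cv2.imwrite("pics/c.png",np.vstack([cv2.resize(cv2.imread("pics/top0.png")[180:270,250:450],None,fx=4,fy=4,interpolation=2)[:, :800][:330],cv2.resize(cv2.imread("pics/side0.png")[165:310,230:430][::1],None,fx=4,fy=4)[:0]]))
cv2.imwrite("pics/d.png",cv2.resize(cv2.imread("pics/side0.png")[165:310,200:393],None,fx=4,fy=4,interpolation=2))
E
```

```text
top wheel ((344.1676025390625, 219.70977783203125), (42.66625213623047, 43.52920150756836), 76.16260528564453)
side wheel (275, 175, 53, 27) ((300.6105651855469, 187.6918182373047), (27.398813247680664, 55.67949676513672), 90.47075653076172)
top red (367, 219, 64, 5) ((398.4853820800781, 221.12757873535156), (63.05271911621094, 3.208434820175171), 1.3322198390960693)
side red (292, 233, 27, 72)
wheel tri (array([0.5233, 0.174 , 0.1309]), np.float64(0.0009829271022330787)) [0.5229 0.1742 0.137 ] [0.5226 0.1707 0.132 ]
429 221 222
423 221 222
372 219 221
[ 0.5239 -0.0222  0.042 ] [ 0.5217 -0.0187  0.058 ]
[0.522  0.2617 0.042 ] [0.5198 0.2607 0.058 ]
tri push (array([ 0.5238, -0.0202,  0.0463]), np.float64(0.0009663523537140969))
(265, 214) [0.5432 0.3428 0.068 ]
(265, 236) [0.4956 0.3409 0.068 ]
(260, 225) [0.5191 0.3526 0.068 ]
(270, 225) [0.5195 0.3311 0.068 ]
(270, 214) [0.5434 0.332  0.068 ]
(270, 236) [0.4958 0.3302 0.068 ]
```

View pics/c.png

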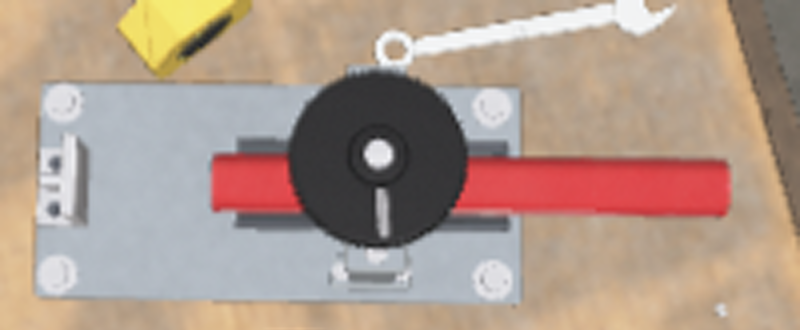

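View pics/d.png

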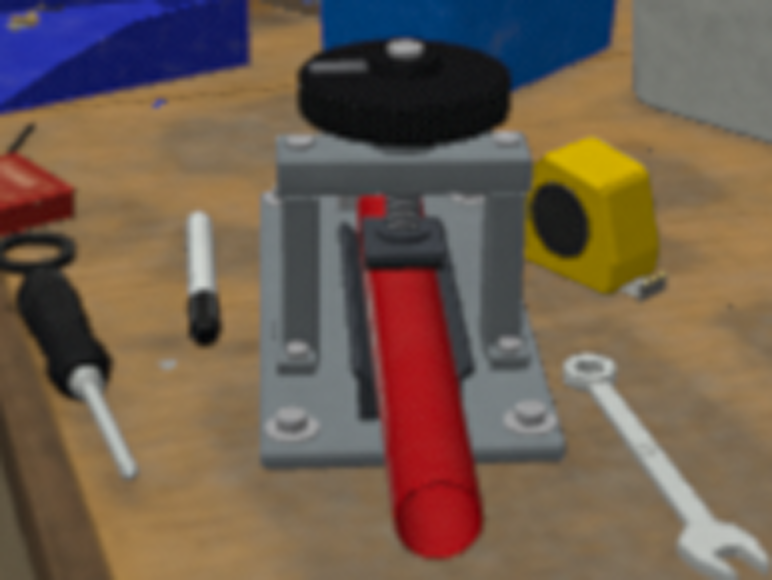

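Crops: wheel hub at top pixel (344.5,218.8) with the index rib pointing down (-x, joint ≈ 0.05). Tube spans columns 303 to 432, and the stop's face is near column 269. The stop's gap comes out at about 72 mm, so I check it along with the leaning stick before moving.

Run:
```python
from h import *
np.set_printoptions(precision=4,suppress=True)
print("stick top",tri((163,323),(196,52)))
# second stick point: plane of side view line, cut by top rays
c,a=ray("side",(196,52));_,b=ray("side",(155,370)); n=np.cross(a,b)
for u in [(163,323),(220,331),(280,341),(335,350)]:
    o,v=ray("top",u); print(u,o+v*(n@(c-o))/(n@v))
print("stop face top/bottom",onz("top",(268.7,225),.068),onz("top",(272,225),.010))
print("tube stop end",onz("top",(303,226),.05),"hub",onz("top",(344.5,218.8),.152))
```

```text
stick top (array([0.3272, 0.4591, 0.3236]), np.float64(0.0014218638991456021))
(163, 323) [0.3286 0.456  0.3327]
(220, 331) [0.3055 0.4024 0.1769]
(280, 341) [ 0.2594  0.3206 -0.1176]
(335, 350) [ 0.1793  0.1797 -0.6297]
stop face top/bottom [0.5194 0.3339 0.068 ] [0.5275 0.3341 0.01  ]
tube stop end [0.5209 0.2612 0.05  ] hub [0.5224 0.174  0.152 ]
```

Emit:
{"name": "move_arm", "arguments": {
  "offset": [
    [36,30,0],
    [36,30,0],
    [36,30,0],
    [36,30,0],
    [36,30,0]
  ],
  "yaw": [-0.05,-0.05,-0.05,-0.05,-0.05],
  "jaw": [255,255,255,255,255]
}}

```text
time: 0.6
tool_pos: [0.343, -0.478, 0.2311]
eef_rot: [-3.141, 0.001, 0.0]
wrist_force: [-0.0, -0.8, 0.7]
grip_width: 0.0125
finger_force: 0.0
```

Emit:
{"name": "move_arm", "arguments": {
  "offset": [
    [36,30,0],
    [36,30,0],
    [36,30,0],
    [36,30,0],
    [36,30,0]
  ],
  "yaw": [0,0,0,0,0],
  "jaw": [255,255,255,255,255]
}}

```text
time: 1.1
tool_pos: [0.5231, -0.3279, 0.2311]
eef_rot: [-3.141, -0.003, 0.001]
wrist_force: [0.1, -1.0, -0.7]
grip_width: -0.0004
finger_force: 0.0
```

Emit:
{"name": "move_arm", "arguments": {
  "offset": [
    [0,42,0],
    [0,42,0],
    [0,42,0],
    [0,42,0],
    [0,42,0]
  ],
  "yaw": [0,0,0,0,0],
  "jaw": [255,255,255,255,255]
}}

```text
time: 1.6
tool_pos: [0.5215, -0.1178, 0.2311]
eef_rot: [-3.141, -0.003, 0.001]
wrist_force: [0.8, -0.6, -0.7]
grip_width: -0.0001
finger_force: 0.0
```

Emit:
{"name": "move_arm", "arguments": {
  "offset": [
    [0,42,0],
    [0,42,0],
    [0,42,0],
    [0,42,0],
    [0,42,0]
  ],
  "yaw": [0,0,0,0,0],
  "jaw": [255,255,255,255,255]
}}

```text
time: 2.1
tool_pos: [0.5215, 0.0922, 0.2312]
eef_rot: [3.142, 0.003, -0.0]
wrist_force: [0.8, -1.2, 0.8]
grip_width: 0.0002
finger_force: 0.0
```

Emit:
{"name": "move_arm", "arguments": {
  "offset": [
    [0,0,-30],
    [0,0,-30],
    [0,0,-30],
    [0,0,-17],
    [0,0,0]
  ],
  "yaw": [0,0,0,0,0],
  "jaw": [255,255,255,255,255]
}}

```text
time: 2.6
tool_pos: [0.5202, 0.0904, 0.1221]
eef_rot: [3.141, 0.003, -0.007]
wrist_force: [0.3, 0.3, 1.1]
grip_width: 0.0002
finger_force: 0.0
```

Run:
```python
from h import *
print(bot.sense()["tool_pos"],bot.sense()["joints"],bot.sense()["wrist_force"])
S,T=read_camera("side"),read_camera("top")
a=cv2.resize(S[120:310,220:420],(600,570)); cv2.imwrite("pics/e.png",a)
cv2.imwrite("pics/f.png",cv2.resize(T[150:300,250:450],(800,600)))
```

```text
[0.52021002 0.09036668 0.12207599] [1.14574244e-01 4.58508286e-01 1.97504249e+00 7.59858500e-06
 7.12491164e-01 1.68344078e+00] [0.34714942 0.28804222 1.14705651]
```

View pics/e.png

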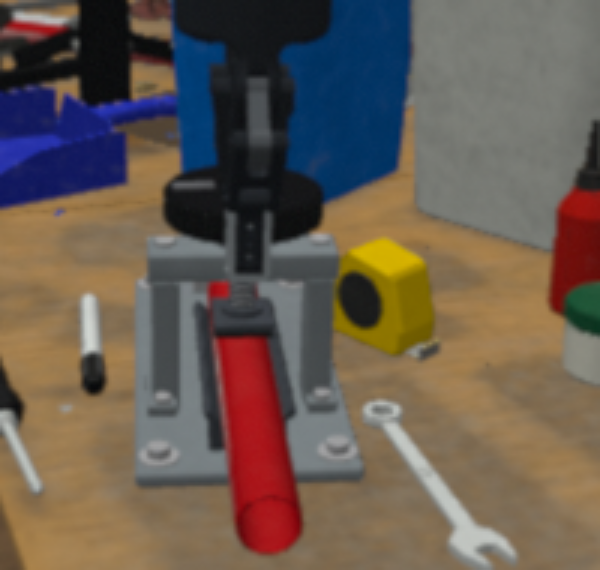

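The closed fingertip stands clear in front of the wheel, below its lower rim edge and above the yoke bar. Now I probe for the -y contact.

Emit:
{"name": "move_arm", "arguments": {
  "offset": [
    [1,5,1],
    [1,5,1],
    [1,5,0],
    [0,3,0],
    [0,0,0]
  ],
  "yaw": [0,0,0,0,0],
  "jaw": [255,255,255,255,255]
}}

```text
time: 3.2
tool_pos: [0.5251, 0.1091, 0.1265]
eef_rot: [-3.141, -0.004, -0.001]
wrist_force: [0.3, -0.1, -1.1]
grip_width: 0.0002
finger_force: 0.0
```

Emit:
{"name": "move_arm", "arguments": {
  "offset": [
    [0,1,0],
    [0,1,0],
    [0,1,0],
    [0,0,0],
    [0,0,0]
  ],
  "yaw": [0,0,0,0,0],
  "jaw": [255,255,255,255,255]
}}

```text
time: 3.7
tool_pos: [0.525, 0.1114, 0.1262]
eef_rot: [3.142, 0.003, -0.0]
wrist_force: [1.0, -1.0, -0.0]
grip_width: -0.0002
finger_force: 0.0
```

Emit:
{"name": "move_arm", "arguments": {
  "offset": [
    [0,1,0],
    [0,1,0],
    [0,0,0],
    [0,0,0],
    [0,0,0]
  ],
  "yaw": [0,0,0,0,0],
  "jaw": [255,255,255,255,255]
}}

```text
time: 4.2
tool_pos: [0.5249, 0.1135, 0.1263]
eef_rot: [-3.142, -0.003, 0.0]
wrist_force: [-0.4, -0.3, -0.3]
grip_width: -0.0002
finger_force: 0.0
```

Emit:
{"name": "move_arm", "arguments": {
  "offset": [
    [0,1,0],
    [0,1,0],
    [0,0,0],
    [0,0,0],
    [0,0,0]
  ],
  "yaw": [0,0,0,0,0],
  "jaw": [255,255,255,255,255]
}}

```text
time: 4.7
tool_pos: [0.5249, 0.1155, 0.1263]
eef_rot: [3.142, 0.003, -0.0]
wrist_force: [-1.0, 0.2, 0.1]
grip_width: 0.0001
finger_force: 0.0
```

Emit:
{"name": "move_arm", "arguments": {
  "offset": [
    [0,1,0],
    [0,1,0],
    [0,0,0],
    [0,0,0],
    [0,0,0]
  ],
  "yaw": [0,0,0,0,0],
  "jaw": [255,255,255,255,255]
}}

```text
time: 5.2
tool_pos: [0.525, 0.1175, 0.1263]
eef_rot: [3.142, 0.003, -0.0]
wrist_force: [0.5, -0.9, -0.7]
grip_width: -0.0001
finger_force: 0.8
```

Emit:
{"name": "move_arm", "arguments": {
  "offset": [
    [0,1,0],
    [0,0,0],
    [0,0,0],
    [0,0,0],
    [0,0,0]
  ],
  "yaw": [0,0,0,0,0],
  "jaw": [255,255,255,255,255]
}}

```text
time: 5.7
tool_pos: [0.5249, 0.1178, 0.1263]
eef_rot: [3.141, 0.003, -0.0]
wrist_force: [0.4, -10.3, 0.6]
grip_width: 0.0
finger_force: 4.8
```

Emit:
{"name": "move_arm", "arguments": {
  "offset": [
    [0,1,0],
    [0,0,0],
    [0,0,0],
    [0,0,0],
    [0,0,0]
  ],
  "yaw": [0,0,0,0,0],
  "jaw": [255,255,255,255,255]
}}

```text
time: 6.2
tool_pos: [0.5249, 0.1181, 0.1263]
eef_rot: [3.14, 0.003, -0.0]
wrist_force: [0.8, -17.6, 1.9]
grip_width: -0.0004
finger_force: 8.9
```

Contact at TCP y = 117.7 mm, stiffness about 9 N/mm. I compute the rolling path: circle plus square fingertip, with light penetration.

```bash
cat > path.py <<'E'
import numpy as np,sys
# TCP path (mm) of a box fingertip rolling CCW round the rim, s = path length from box centred on -y side
def pos(s,C,hx,hy,R):
    segs=[]; L=R*np.pi/2; q=s%(4*L+4*hx+4*hy)
    # starts centred on the -y face
    for k,(t,h) in enumerate([(-90,hx),(0,hy),(90,hx),(180,hy)]):
        th=np.radians(t); n=np.array([np.cos(th),np.sin(th)]); u=np.array([-n[1],n[0]])
        hn=[hy,hx,hy,hx][k]; base=C+n*(R+hn)
        if q<=h: return base+u*q
        q-=h
        if q<=L:
            a=th+q/R; corner=n*hn+u*h
            return C+R*np.array([np.cos(a),np.sin(a)])+corner
        q-=L; hq=[hx,hy,hx,hy][(k+1)%4]
        if q<=hq:
            n2=u;u2=-n;hn2=[hy,hx,hy,hx][(k+1)%4]
            return C+n2*(R+hn2)+u2*(q-hq)
        q-=hq
def table(s0,s1,ds,C,hx,hy,R):
    P=np.array([pos(s,np.array(C,float),hx,hy,R) for s in np.arange(s0,s1+.01,ds)]); return P
if __name__=="__main__":
    a=[float(x) for x in sys.argv[1:]]; s0,s1,ds,cx,cy,hx,hy,R=a
    P=np.round(table(s0,s1,ds,(cx,cy),hx,hy,R),1); print("start",P[0],"end",P[-1])
    D=np.round(np.diff(P,axis=0),1)
    for i in range(0,len(D),5): print(s0+ds*i,P[min(i+5,len(P)-1)].tolist(),[[float(x),float(y),0] for x,y in D[i:i+5]])
E
python3 path.py 2.5 402.5 8 522.5 174 11 11.3 44.2
```

```text
start [525.  118.5] end [556.8 125.2]
2.5 [562.4, 129.3] [[8.0, 0.0, 0], [8.0, 0.6, 0], [7.7, 2.1, 0], [7.2, 3.4, 0], [6.5, 4.7, 0]]
42.5 [577.7, 164.8] [[5.5, 5.7, 0], [4.5, 6.7, 0], [3.1, 7.3, 0], [1.8, 7.8, 0], [0.4, 8.0, 0]]
82.5 [573.5, 204.1] [[0.0, 8.0, 0], [0.0, 8.0, 0], [-0.1, 8.0, 0], [-1.4, 7.8, 0], [-2.7, 7.5, 0]]
122.5 [543.4, 228.4] [[-4.1, 6.9, 0], [-5.2, 6.1, 0], [-6.2, 5.0, 0], [-7.0, 3.8, 0], [-7.6, 2.5, 0]]
162.5 [503.5, 228.8] [[-7.9, 1.1, 0], [-8.0, 0.0, 0], [-8.0, 0.0, 0], [-8.0, 0.0, 0], [-8.0, -0.7, 0]]
202.5 [472.4, 205.9] [[-7.7, -2.2, 0], [-7.2, -3.5, 0], [-6.4, -4.7, 0], [-5.5, -5.8, 0], [-4.3, -6.7, 0]]
242.5 [467.3, 166.7] [[-3.1, -7.4, 0], [-1.7, -7.8, 0], [-0.3, -8.0, 0], [0.0, -8.0, 0], [0.0, -8.0, 0]]
282.5 [481.2, 130.5] [[0.2, -8.0, 0], [1.4, -7.9, 0], [2.9, -7.4, 0], [4.1, -6.9, 0], [5.3, -6.0, 0]]
322.5 [518.1, 118.5] [[6.3, -4.9, 0], [7.0, -3.7, 0], [7.7, -2.4, 0], [7.9, -1.0, 0], [8.0, 0.0, 0]]
362.5 [556.8, 125.2] [[8.0, 0.0, 0], [8.0, 0.0, 0], [7.9, 0.8, 0], [7.7, 2.3, 0], [7.1, 3.6, 0]]
```

Emit:
{"name": "move_arm", "arguments": {
  "offset": [
    [4,-1,0],
    [4,0,0],
    [4,0.1,0],
    [4,0.5,0],
    [0,0,0]
  ],
  "yaw": [0,0,0,0,0],
  "jaw": [255,255,255,255,255]
}}

```text
time: 6.7
tool_pos: [0.5416, 0.1193, 0.1263]
eef_rot: [-3.141, -0.003, -0.001]
wrist_force: [2.0, -2.8, 1.0]
grip_width: 0.0003
finger_force: 1.4
```

Run:
```python
from h import *
for _ in range(3):
    print(bot.sense()["wrist_force"]); T=read_camera("top")
cv2.imwrite("pics/g.png",cv2.resize(T[170:270,280:413],(798,600)))
```

```text
[ 1.98963407 -2.83569998  1.0002843 ]
[ 1.89873946 -1.70891357  1.29227069]
[ 2.93820348 -2.35615664  1.30106895]
```

View pics/g.png

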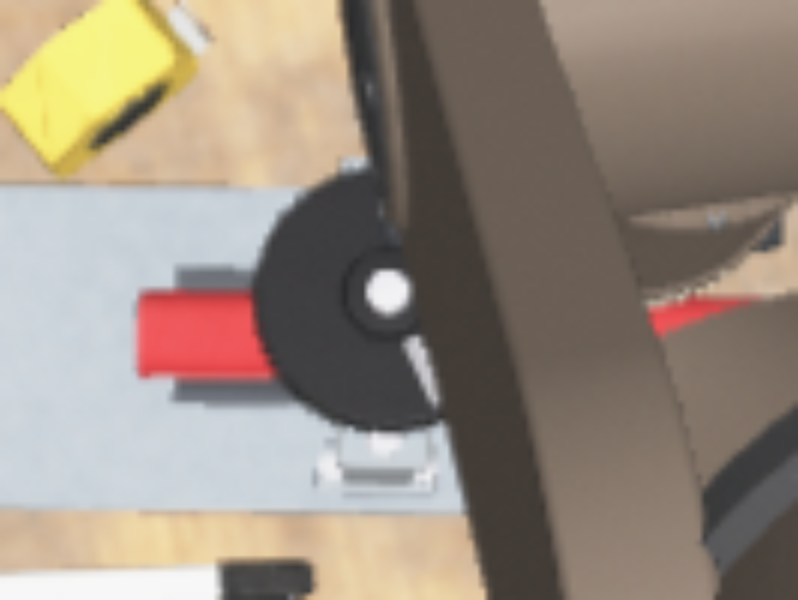

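The rib has turned from about 0.05 to 0.41 rad, which matches 16 mm of rolling with no slip. The contact is light, so I press slightly deeper and go on.

```bash
python3 path.py 18.5 418.5 8 522.5 174 10.5 11.3 43.7
```

```text
start [541.  119.7] end [571.1 141.3]
18.5 [571.9, 142.8] [[7.6, 2.2, 0], [7.2, 3.5, 0], [6.4, 4.8, 0], [5.4, 5.9, 0], [4.3, 6.7, 0]]
58.5 [576.7, 182.1] [[3.0, 7.4, 0], [1.6, 7.9, 0], [0.2, 8.0, 0], [0.0, 8.0, 0], [0.0, 8.0, 0]]
98.5 [562.1, 217.9] [[-0.3, 7.9, 0], [-1.5, 7.9, 0], [-3.0, 7.4, 0], [-4.3, 6.7, 0], [-5.5, 5.9, 0]]
138.5 [524.9, 229.0] [[-6.4, 4.7, 0], [-7.2, 3.5, 0], [-7.7, 2.2, 0], [-7.9, 0.7, 0], [-8.0, 0.0, 0]]
178.5 [486.6, 220.9] [[-8.0, 0.0, 0], [-8.0, -0.1, 0], [-7.9, -1.3, 0], [-7.5, -2.7, 0], [-6.9, -4.0, 0]]
218.5 [468.3, 186.8] [[-6.1, -5.3, 0], [-5.0, -6.2, 0], [-3.7, -7.0, 0], [-2.5, -7.6, 0], [-1.0, -8.0, 0]]
258.5 [471.1, 147.2] [[0.0, -8.0, 0], [0.0, -8.0, 0], [0.0, -8.0, 0], [0.7, -7.9, 0], [2.1, -7.7, 0]]
298.5 [499.4, 120.9] [[3.6, -7.2, 0], [4.7, -6.4, 0], [5.9, -5.5, 0], [6.7, -4.3, 0], [7.4, -2.9, 0]]
338.5 [539.2, 119.4] [[7.8, -1.6, 0], [8.0, -0.3, 0], [8.0, 0.0, 0], [8.0, 0.0, 0], [8.0, 0.4, 0]]
378.5 [571.1, 141.3] [[7.8, 1.9, 0], [7.3, 3.2, 0], [6.6, 4.5, 0], [5.6, 5.7, 0], [4.6, 6.6, 0]]
```

Emit:
{"name": "move_arm", "arguments": {
  "offset": [
    [7.6,2.8,0],
    [7.2,3.5,0],
    [6.4,4.8,0],
    [5.4,5.9,0],
    [4.3,6.7,0]
  ],
  "yaw": [0,0,0,0,0],
  "jaw": [255,255,255,255,255]
}}

```text
time: 7.35
tool_pos: [0.5723, 0.1435, 0.1262]
eef_rot: [-3.141, -0.003, 0.0]
wrist_force: [-0.3, 0.1, -0.1]
grip_width: -0.0001
finger_force: 0.0
```

Emit:
{"name": "move_arm", "arguments": {
  "offset": [
    [-0.9,0.4,0],
    [0,0,0],
    [0,0,0],
    [0,0,0],
    [0,0,0]
  ],
  "yaw": [0,0,0,0,0],
  "jaw": [255,255,255,255,255]
}}

```text
time: 7.85
tool_pos: [0.571, 0.143, 0.1264]
eef_rot: [-3.142, -0.002, -0.0]
wrist_force: [4.0, -0.1, -0.6]
grip_width: -0.0001
finger_force: 1.5
```

Emit:
{"name": "move_arm", "arguments": {
  "offset": [
    [-0.9,0.4,0],
    [0,0,0],
    [0,0,0],
    [0,0,0],
    [0,0,0]
  ],
  "yaw": [0,0,0,0,0],
  "jaw": [255,255,255,255,255]
}}

```text
time: 8.35
tool_pos: [0.5708, 0.1433, 0.1264]
eef_rot: [3.141, 0.003, 0.002]
wrist_force: [7.4, -3.3, -3.0]
grip_width: 0.0001
finger_force: 3.9
```

Emit:
{"name": "move_arm", "arguments": {
  "offset": [
    [3.0,7.4,0],
    [1.6,7.9,0],
    [0.2,8.0,0],
    [0.0,8.0,0],
    [0.0,0.0,0]
  ],
  "yaw": [0,0,0,0,0],
  "jaw": [255,255,255,255,255]
}}

```text
time: 8.85
tool_pos: [0.5794, 0.1761, 0.1272]
eef_rot: [-3.14, -0.003, -0.013]
wrist_force: [25.6, 2.0, -14.1]
grip_width: 0.0001
finger_force: 12.8
```

The fingertip behaves like a rounded square, and the wheel centre is nearer x = 523.5. I update the model.

```bash
python3 path.py 90.2 450.2 8 523.5 174 2 2 53.7
```

```text
start [579.2 175.8] end [578.8 182.4]
90.2 [565.1, 212.3] [[-0.6, 8.0, 0], [-1.7, 7.8, 0], [-2.9, 7.5, 0], [-4.0, 6.9, 0], [-4.9, 6.3, 0]]
130.2 [530.0, 229.5] [[-5.8, 5.5, 0], [-6.6, 4.5, 0], [-7.2, 3.5, 0], [-7.6, 2.5, 0], [-7.9, 1.2, 0]]
170.2 [491.8, 220.7] [[-8.0, 0.2, 0], [-8.0, -0.5, 0], [-7.8, -1.7, 0], [-7.5, -2.9, 0], [-6.9, -3.9, 0]]
210.2 [469.3, 188.7] [[-6.3, -4.9, 0], [-5.5, -5.8, 0], [-4.6, -6.5, 0], [-3.6, -7.2, 0], [-2.5, -7.6, 0]]
250.2 [472.7, 149.6] [[-1.3, -7.9, 0], [-0.2, -7.9, 0], [0.5, -8.0, 0], [1.6, -7.8, 0], [2.8, -7.5, 0]]
290.2 [500.8, 122.4] [[3.9, -7.0, 0], [4.8, -6.4, 0], [5.8, -5.5, 0], [6.5, -4.7, 0], [7.1, -3.6, 0]]
330.2 [540.1, 120.3] [[7.6, -2.5, 0], [7.9, -1.3, 0], [8.0, -0.3, 0], [8.0, 0.4, 0], [7.8, 1.6, 0]]
370.2 [571.3, 143.9] [[7.5, 2.8, 0], [7.0, 3.8, 0], [6.4, 4.8, 0], [5.6, 5.7, 0], [4.7, 6.5, 0]]
410.2 [578.8, 182.4] [[3.6, 7.1, 0], [2.6, 7.6, 0], [1.4, 7.9, 0], [0.3, 7.9, 0], [-0.4, 8.0, 0]]
```

Emit:
{"name": "move_arm", "arguments": {
  "offset": [
    [4.3,0,0],
    [0,0,0],
    [0,0,0],
    [0.0,0,0],
    [0.0,0.0,0]
  ],
  "yaw": [0,0,0,0,0],
  "jaw": [255,255,255,255,255]
}}

```text
time: 9.35
tool_pos: [0.5797, 0.1749, 0.1265]
eef_rot: [-3.141, -0.003, -0.002]
wrist_force: [7.1, 1.3, -3.0]
grip_width: 0.0005
finger_force: 3.6
```

Emit:
{"name": "move_arm", "arguments": {
  "offset": [
    [-0.6,8.0,0],
    [-1.7,7.8,0],
    [-2.9,7.5,0],
    [0,0,0],
    [0,0,0]
  ],
  "yaw": [0,0,0,0,0],
  "jaw": [255,255,255,255,255]
}}

```text
time: 9.85
tool_pos: [0.5756, 0.1993, 0.1269]
eef_rot: [-3.14, -0.003, -0.006]
wrist_force: [11.6, 7.0, -3.3]
grip_width: 0.0002
finger_force: 6.8
```

Emit:
{"name": "move_arm", "arguments": {
  "offset": [
    [-3.5,7.3,0],
    [-4.9,6.3,0],
    [-5.8,5.5,0],
    [-6.6,4.5,0],
    [0,0,0]
  ],
  "yaw": [0,0,0,0,0],
  "jaw": [255,255,255,255,255]
}}

```text
time: 10.35
tool_pos: [0.5551, 0.2244, 0.1275]
eef_rot: [-3.138, -0.003, -0.008]
wrist_force: [11.5, 17.7, -0.8]
grip_width: -0.0005
finger_force: 10.7
```

Emit:
{"name": "move_arm", "arguments": {
  "offset": [
    [-6.4,4.8,0],
    [-7.6,2.5,0],
    [-7.9,1.2,0],
    [-8,0.2,0],
    [0,0,0]
  ],
  "yaw": [0,0,0,0,0],
  "jaw": [255,255,255,255,255]
}}

```text
time: 10.85
tool_pos: [0.5231, 0.2336, 0.1273]
eef_rot: [-3.137, -0.002, -0.003]
wrist_force: [-1.9, 29.0, 4.8]
grip_width: -0.0002
finger_force: 14.9
```

Run:
```python
from h import *
print(bot.sense()["wrist_force"],bot.sense()["joints"])
T=read_camera("top");S=read_camera("side")
a=cv2.resize(T[170:270,280:380],(400,400),interpolation=2);b=cv2.resize(S[150:230,260:340],(400,400),interpolation=2)
cv2.imwrite("pics/i.png",np.hstack([a,b]))
```

```text
[-1.94357888 28.95212879  4.79091383] [0.3648744  0.49858424 1.8760276  0.00472473 0.76349307 1.93111339]
```

View pics/i.png

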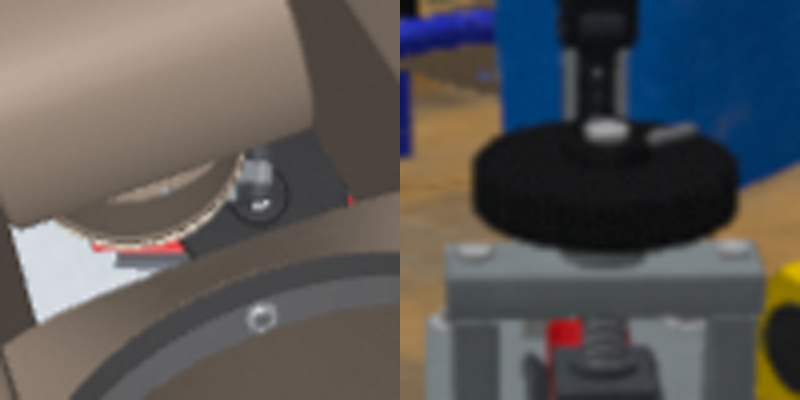

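Side crop: hub at (606,130), rib at (672,132), pointing about +x and slightly beyond, so the joint reads about 3.5. The +y contact fixes the wheel's centre at y ≈ 176 mm, so I refit.

```bash
python3 path.py 179.7 619.7 8 523.7 176.1 1.3 3.4 54.2
```

```text
start [523.7 233.7] end [468.5 185.2]
179.7 [486.9, 220.4] [[-8.0, -0.4, 0], [-7.8, -1.6, 0], [-7.6, -2.7, 0], [-7.0, -3.8, 0], [-6.4, -4.8, 0]]
219.7 [468.6, 185.9] [[-5.6, -5.6, 0], [-4.8, -6.5, 0], [-3.7, -7.0, 0], [-2.7, -7.6, 0], [-1.5, -7.8, 0]]
259.7 [474.7, 147.0] [[-0.4, -8.0, 0], [0.1, -8.0, 0], [1.0, -7.9, 0], [2.1, -7.7, 0], [3.3, -7.3, 0]]
299.7 [504.4, 121.6] [[4.3, -6.7, 0], [5.2, -6.1, 0], [6.1, -5.2, 0], [6.8, -4.2, 0], [7.3, -3.2, 0]]
339.7 [543.7, 121.8] [[7.7, -2.1, 0], [8.0, -0.9, 0], [7.9, 0.0, 0], [8.0, 1.0, 0], [7.7, 2.2, 0]]
379.7 [573.0, 147.6] [[7.2, 3.3, 0], [6.8, 4.3, 0], [6.0, 5.3, 0], [5.1, 6.1, 0], [4.2, 6.8, 0]]
419.7 [578.7, 186.6] [[3.2, 7.3, 0], [2.1, 7.8, 0], [0.9, 7.9, 0], [0.0, 8.0, 0], [-0.5, 8.0, 0]]
459.7 [560.0, 220.9] [[-1.6, 7.8, 0], [-2.8, 7.5, 0], [-3.8, 7.0, 0], [-4.8, 6.4, 0], [-5.7, 5.6, 0]]
499.7 [523.0, 233.7] [[-6.5, 4.7, 0], [-7.1, 3.7, 0], [-7.5, 2.6, 0], [-7.9, 1.5, 0], [-8.0, 0.3, 0]]
539.7 [486.4, 220.0] [[-8.0, -0.5, 0], [-7.8, -1.7, 0], [-7.5, -2.8, 0], [-7.0, -3.8, 0], [-6.3, -4.9, 0]]
579.7 [468.5, 185.2] [[-5.6, -5.7, 0], [-4.6, -6.5, 0], [-3.7, -7.1, 0], [-2.6, -7.6, 0], [-1.4, -7.9, 0]]
```

Emit:
{"name": "move_arm", "arguments": {
  "offset": [
    [0.3,3.2,0],
    [-8,0,0],
    [-8,-0.9,0],
    [0,0,0],
    [0,0,0]
  ],
  "yaw": [0,0,0,0,0],
  "jaw": [255,255,255,255,255]
}}

```text
time: 11.45
tool_pos: [0.5065, 0.2327, 0.1263]
eef_rot: [3.142, 0.003, -0.002]
wrist_force: [-3.0, 5.8, 3.9]
grip_width: -0.0001
finger_force: 3.1
```

Emit:
{"name": "move_arm", "arguments": {
  "offset": [
    [-7.6,-2.7,0],
    [-7.0,-3.8,0],
    [-6.4,-4.8,0],
    [0,0,0],
    [0,0,0]
  ],
  "yaw": [0,0,0,0,0],
  "jaw": [255,255,255,255,255]
}}

```text
time: 11.95
tool_pos: [0.486, 0.2212, 0.1261]
eef_rot: [3.141, 0.002, -0.002]
wrist_force: [-4.0, 2.3, -0.4]
grip_width: -0.0004
finger_force: 2.1
```

Emit:
{"name": "move_arm", "arguments": {
  "offset": [
    [-5.3,-5.9,0],
    [-4.8,-6.5,0],
    [-3.7,-7.0,0],
    [-2.7,-7.6,0],
    [0,0,0]
  ],
  "yaw": [0,0,0,0,0],
  "jaw": [255,255,255,255,255]
}}

```text
time: 12.45
tool_pos: [0.4695, 0.1934, 0.1262]
eef_rot: [3.141, 0.002, -0.001]
wrist_force: [-4.4, -0.8, -0.9]
grip_width: 0.0001
finger_force: 2.1
```

Emit:
{"name": "move_arm", "arguments": {
  "offset": [
    [-1.2,-7.8,0],
    [-0.4,-8.0,0],
    [0.1,-8.0,0],
    [1,-7.9,0],
    [0,0,0]
  ],
  "yaw": [0,0,0,0,0],
  "jaw": [255,255,255,255,255]
}}

```text
time: 12.95
tool_pos: [0.4689, 0.1618, 0.1262]
eef_rot: [3.141, 0.002, -0.003]
wrist_force: [-6.8, -3.1, 5.0]
grip_width: -0.0
finger_force: 3.7
```

Emit:
{"name": "move_arm", "arguments": {
  "offset": [
    [2.1,-7.7,0],
    [3.3,-7.3,0],
    [4.3,-6.7,0],
    [5.2,-6.1,0],
    [0,0,0]
  ],
  "yaw": [0,0,0,0,0],
  "jaw": [255,255,255,255,255]
}}

```text
time: 13.45
tool_pos: [0.4839, 0.1336, 0.1261]
eef_rot: [3.14, 0.002, -0.003]
wrist_force: [-6.9, -8.5, 5.3]
grip_width: -0.0001
finger_force: 5.2
```

Emit:
{"name": "move_arm", "arguments": {
  "offset": [
    [5.8,-5.6,0],
    [6.8,-4.2,0],
    [7.3,-3.2,0],
    [7.7,-2.1,0],
    [0,0,0]
  ],
  "yaw": [0,0,0,0,0],
  "jaw": [255,255,255,255,255]
}}

```text
time: 13.95
tool_pos: [0.5128, 0.1184, 0.1261]
eef_rot: [3.14, 0.003, -0.0]
wrist_force: [-0.9, -14.4, 0.4]
grip_width: 0.0005
finger_force: 7.2
```

Emit:
{"name": "move_arm", "arguments": {
  "offset": [
    [8,-1.7,0],
    [7.9,0,0],
    [8,1,0],
    [7.7,2.2,0],
    [0,0,0]
  ],
  "yaw": [0,0,0,0,0],
  "jaw": [255,255,255,255,255]
}}

```text
time: 14.45
tool_pos: [0.546, 0.121, 0.1265]
eef_rot: [3.141, 0.003, 0.004]
wrist_force: [5.2, -9.6, -0.7]
grip_width: 0.0
finger_force: 4.9
```

Emit:
{"name": "move_arm", "arguments": {
  "offset": [
    [7.2,3.3,0],
    [6.8,4.3,0],
    [6,5.3,0],
    [5.1,6.1,0],
    [0,0,0]
  ],
  "yaw": [0,0,0,0,0],
  "jaw": [255,255,255,255,255]
}}

```text
time: 14.95
tool_pos: [0.57, 0.1413, 0.1264]
eef_rot: [-3.141, -0.003, -0.002]
wrist_force: [5.6, -1.0, 0.8]
grip_width: 0.0004
finger_force: 2.2
```

Emit:
{"name": "move_arm", "arguments": {
  "offset": [
    [4.2,6.8,0],
    [3.2,7.3,0],
    [2.1,7.8,0],
    [0,0,0],
    [0,0,0]
  ],
  "yaw": [0,0,0,0,0],
  "jaw": [255,255,255,255,255]
}}

```text
time: 15.45
tool_pos: [0.579, 0.1626, 0.1266]
eef_rot: [-3.141, -0.003, -0.003]
wrist_force: [6.3, -0.4, 1.0]
grip_width: -0.0001
finger_force: 2.9
```

Run:
```python
from h import *
T=read_camera("top");S=read_camera("side")
a=cv2.resize(T[170:270,280:380],(400,400),interpolation=2);b=cv2.resize(S[150:230,260:340],(400,400),interpolation=2)
cv2.imwrite("pics/j.png",np.hstack([a,b]))
```

```text
(no output)
```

View pics/j.png

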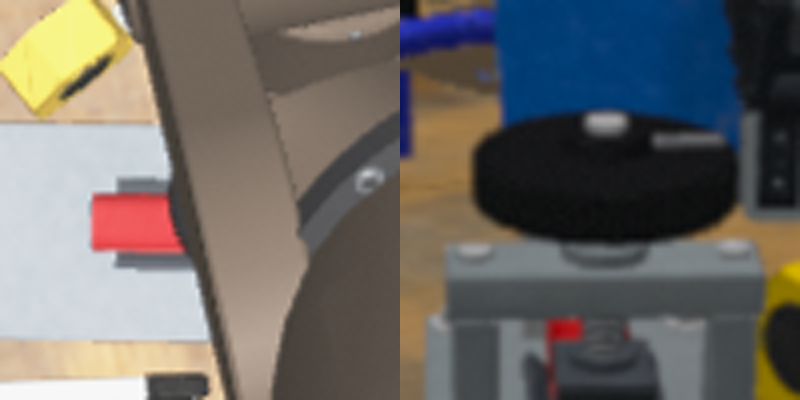

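Side crop: rib from (652,142) to (727,137), pointing about +x again, one full turn after the last look. I compute the angle.

Run:
```python
from h import *
for a,b,z in [((648,138),(697,126),.1437),((652,142),(727,137),.1466)]:
    P=[onz("side",(260+(u-400)/5,150+v/5),z+.001) for u,v in (a,b)]
    for p in P: 
        d=p[:2]-[.5237,.1745]; print(p, np.arctan2(d[1],d[0])+np.pi,np.hypot(*d))
    d=P[1]-P[0]; print("dir",np.arctan2(d[1],d[0])+np.pi)
```

```text
[0.5386857  0.18584656 0.1447    ] 3.7896598822332415 0.01879668582328073
[0.55672353 0.19875085 0.1447    ] 3.7750025653510804 0.04097142176157568
dir 3.7625803266429534
[0.53888636 0.17278275 0.1476    ] 3.0289924589817288 0.015283148181515238
[0.56466641 0.17767546 0.1476    ] 3.2189516057326384 0.04108929136083849
dir 3.329148632949359
```

Joint ≈ 9.5 with no slip (8 mm gives 0.178 rad). About 18 more rows of 8 mm are needed.

Emit:
{"name": "move_arm", "arguments": {
  "offset": [
    [0.9,7.9,0],
    [0,8,0],
    [-0.5,8,0],
    [-1.6,7.8,0],
    [0,0,0]
  ],
  "yaw": [0,0,0,0,0],
  "jaw": [255,255,255,255,255]
}}

```text
time: 16.05
tool_pos: [0.5776, 0.1951, 0.1268]
eef_rot: [-3.141, -0.004, -0.003]
wrist_force: [5.5, 2.8, 3.9]
grip_width: 0.0001
finger_force: 3.1
```

Emit:
{"name": "move_arm", "arguments": {
  "offset": [
    [-2.8,7.5,0],
    [-3.8,7,0],
    [-4.8,6.4,0],
    [-5.7,5.6,0],
    [0,0,0]
  ],
  "yaw": [0,0,0,0,0],
  "jaw": [255,255,255,255,255]
}}

```text
time: 16.55
tool_pos: [0.5603, 0.2221, 0.1268]
eef_rot: [-3.14, -0.004, -0.003]
wrist_force: [4.9, 8.1, 1.0]
grip_width: -0.0
finger_force: 5.0
```

Emit:
{"name": "move_arm", "arguments": {
  "offset": [
    [-6.5,5,0],
    [-7.1,3.7,0],
    [-7.5,2.6,0],
    [-7.9,1.5,0],
    [0,0,0]
  ],
  "yaw": [0,0,0,0,0],
  "jaw": [255,255,255,255,255]
}}

```text
time: 17.05
tool_pos: [0.5298, 0.2343, 0.1267]
eef_rot: [-3.141, -0.003, 0.0]
wrist_force: [-0.9, 8.8, 4.6]
grip_width: 0.0001
finger_force: 4.3
```

Emit:
{"name": "move_arm", "arguments": {
  "offset": [
    [-8,0.3,0],
    [-8,-0.5,0],
    [-7.8,-1.7,0],
    [-7.5,-2.8,0],
    [0,0,0]
  ],
  "yaw": [0,0,0,0,0],
  "jaw": [255,255,255,255,255]
}}

```text
time: 17.55
tool_pos: [0.4977, 0.2292, 0.1265]
eef_rot: [-3.141, -0.003, 0.003]
wrist_force: [-7.3, 10.2, 8.9]
grip_width: -0.0002
finger_force: 6.0
```

Emit:
{"name": "move_arm", "arguments": {
  "offset": [
    [-7.2,-3.5,0],
    [-6.5,-4.5,0],
    [0,0,0],
    [-8,10,0],
    [-8,10,0]
  ],
  "yaw": [0,0,0,0,0],
  "jaw": [255,255,255,255,255]
}}

```text
time: 18.05
tool_pos: [0.4695, 0.2412, 0.1262]
eef_rot: [3.142, 0.001, -0.0]
wrist_force: [0.3, 0.1, -0.9]
grip_width: -0.0004
finger_force: 0.0
```

Emit:
{"name": "move_arm", "arguments": {
  "offset": [
    [0,0,30],
    [0,0,40],
    [0,-40,30],
    [0,-40,0],
    [0,-40,0]
  ],
  "yaw": [0,0,0,0,0],
  "jaw": [255,255,255,255,255]
}}

```text
time: 18.55
tool_pos: [0.47, 0.1207, 0.2273]
eef_rot: [-3.141, -0.006, -0.003]
wrist_force: [1.2, -0.4, -0.3]
grip_width: -0.0001
finger_force: 0.0
```

Emit:
{"name": "move_arm", "arguments": {
  "offset": [
    [0,-45,0],
    [0,-45,0],
    [10,-45,0],
    [20,-40,0],
    [20,-40,0]
  ],
  "yaw": [0,0,0,0,0],
  "jaw": [255,255,255,255,255]
}}

```text
time: 19.05
tool_pos: [0.5203, -0.0953, 0.2265]
eef_rot: [-3.141, -0.003, -0.0]
wrist_force: [0.5, 0.2, -0.3]
grip_width: 0.0003
finger_force: 0.0
```

Run:
```python
from h import *
print(bot.sense()["tool_pos"],bot.sense()["joints"])
T=read_camera("top");S=read_camera("side")
cv2.imwrite("pics/T2.png",T);cv2.imwrite("pics/S2.png",S)
a=cv2.resize(T[170:270,250:390],(560,400),interpolation=2);b=cv2.resize(S[150:310,260:340],(240,480),interpolation=2)[:400]
cv2.imwrite("pics/k.png",np.hstack([a,b]))
```

```text
[ 0.52032103 -0.09529583  0.22646573] [-2.38552132e-01  3.17209087e-01  1.87825302e+00  1.74576668e-04
  9.45937253e-01  1.33026062e+00]
```

View pics/k.png

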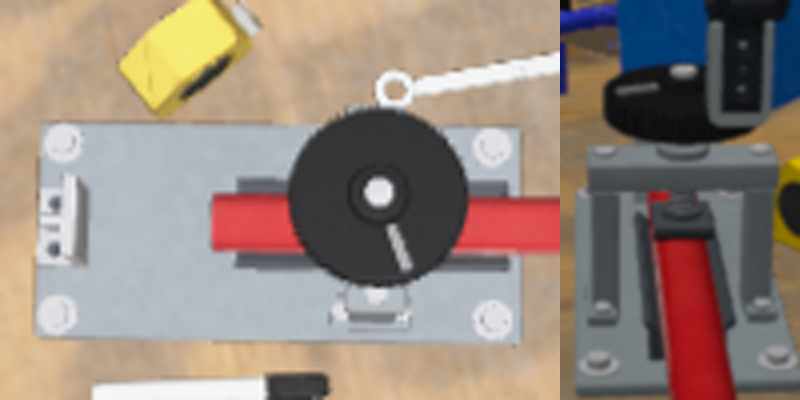

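Top crop: rib from (390,225) to (408,270) about the hub (378,192), so the joint ≈ 12.57 + 0.36 = 12.9, which is in range. The tube's end is still at crop column 212. Next I go down behind its free end.

Emit:
{"name": "move_arm", "arguments": {
  "offset": [
    [3,0,-40],
    [0,0,-40],
    [0,0,-40],
    [0,0,-40],
    [0,0,-36]
  ],
  "yaw": [0,0,0,0,0],
  "jaw": [255,255,255,255,255]
}}

```text
time: 19.65
tool_pos: [0.5225, -0.093, 0.0286]
eef_rot: [-3.141, -0.004, 0.001]
wrist_force: [0.1, 0.1, 0.0]
grip_width: -0.0001
finger_force: 0.0
```

Emit:
{"name": "move_arm", "arguments": {
  "offset": [
    [0,10,0],
    [0,10,0],
    [0,10,0],
    [0,8,0],
    [0,0,0]
  ],
  "yaw": [0,0,0,0,0],
  "jaw": [255,255,255,255,255]
}}

```text
time: 20.15
tool_pos: [0.5238, -0.0551, 0.0318]
eef_rot: [3.141, 0.005, 0.003]
wrist_force: [0.8, -0.3, 0.2]
grip_width: -0.0002
finger_force: 0.0
```

Run:
```python
from h import *
print(bot.sense()["tool_pos"],bot.sense()["wrist_force"])
S=read_camera("side")
cv2.imwrite("pics/l.png",cv2.resize(S[150:330,230:410],(540,540),interpolation=2))
```

```text
[ 0.5237766  -0.05512085  0.03175362] [ 0.82477699 -0.26790358  0.16312324]
```

View pics/l.png

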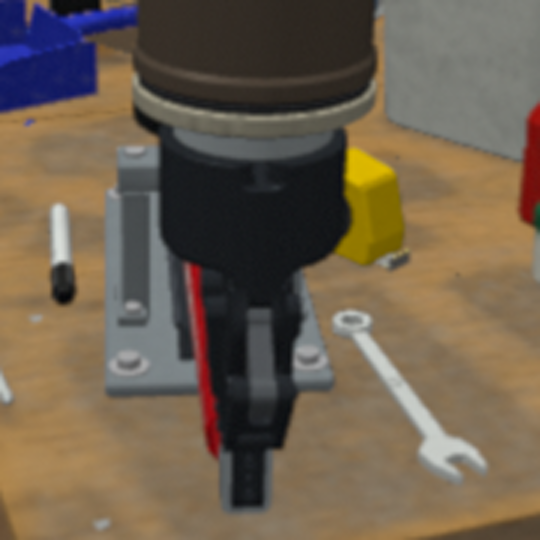

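The finger stands squarely behind the tube's end. I push slowly from here.

Emit:
{"name": "move_arm", "arguments": {
  "offset": [
    [0,5,0],
    [0,4,0],
    [0,3,0],
    [0,3,0],
    [0,3,0]
  ],
  "yaw": [0,0,0,0,0],
  "jaw": [255,255,255,255,255]
}}

```text
time: 20.7
tool_pos: [0.5229, -0.0383, 0.0302]
eef_rot: [-3.142, -0.003, 0.0]
wrist_force: [-0.1, 0.7, 0.1]
grip_width: -0.0
finger_force: 0.0
```

Emit:
{"name": "move_arm", "arguments": {
  "offset": [
    [0,2,0],
    [0,2,0],
    [0,2,0],
    [0,2,0],
    [0,2,0]
  ],
  "yaw": [0,0,0,0,0],
  "jaw": [255,255,255,255,255]
}}

```text
time: 21.2
tool_pos: [0.523, -0.0283, 0.0303]
eef_rot: [3.141, 0.003, 0.0]
wrist_force: [0.5, -3.2, 0.4]
grip_width: 0.0002
finger_force: 1.5
```

Emit:
{"name": "move_arm", "arguments": {
  "offset": [
    [0,3,0],
    [0,4,0],
    [0,4,0],
    [0,4,0],
    [0,4,0]
  ],
  "yaw": [0,0,0,0,0],
  "jaw": [255,255,255,255,255]
}}

```text
time: 21.7
tool_pos: [0.523, -0.009, 0.0303]
eef_rot: [3.142, 0.003, 0.0]
wrist_force: [0.4, -3.3, 2.8]
grip_width: -0.0001
finger_force: 1.7
```

Emit:
{"name": "move_arm", "arguments": {
  "offset": [
    [0,4,0],
    [0,4,0],
    [0,4,0],
    [0,4,0],
    [0,3,0]
  ],
  "yaw": [0,0,0,0,0],
  "jaw": [255,255,255,255,255]
}}

```text
time: 22.2
tool_pos: [0.523, 0.01, 0.0303]
eef_rot: [3.142, 0.003, 0.0]
wrist_force: [-0.3, -4.3, 2.5]
grip_width: 0.0004
finger_force: 2.2
```

Run:
```python
from h import *
print(bot.sense()["tool_pos"],bot.sense()["wrist_force"])
T=read_camera("top")[215:240].astype(int); r=(T[...,2]>130)&(T[...,1]<70)&(T[...,0]<80)
c=np.where(r[:,255:330].sum(0)>5)[0]+255; print(c.min(),onz("top",(c.min(),226),.05))
```

```text
[0.52298038 0.00995016 0.03031029] [-0.34743817 -4.29072923  2.48704644]Traceback (most recent call last):
  File "<stdin>", line 4, in <module>
    return umr_minimum(a, axis, None, out, keepdims, initial, where)
ValueError: zero-size array to reduction operation minimum which has no identity
```

Emit:
{"name": "move_arm", "arguments": {
  "offset": [
    [0,4,0],
    [0,4,0],
    [0,4,0],
    [0,4,0],
    [0,3,0]
  ],
  "yaw": [0,0,0,0,0],
  "jaw": [255,255,255,255,255]
}}

```text
time: 22.75
tool_pos: [0.5229, 0.029, 0.0303]
eef_rot: [-3.142, -0.003, 0.0]
wrist_force: [-0.5, -2.9, 0.5]
grip_width: -0.0001
finger_force: 1.5
```

```bash
cat > chk.py <<'E'
from h import *
print(bot.sense()["tool_pos"],bot.sense()["wrist_force"])
T=read_camera("top").astype(int); r=(T[...,2]>110)&(T[...,2]>2*T[...,1])
n=r[216:242].sum(0); c=[i for i in range(255,480) if n[i]>5]; 
print(c[0],c[-1],n[c[0]-1:c[0]+2],onz("top",(c[0],226),.05),onz("top",(c[-1]+1,227),.05))
print(np.median(T[222:230,255:330],axis=0)[:,2].astype(int),np.median(T[222:230,255:330],axis=0)[:,1].astype(int))
E
python3 chk.py
```

```text
[0.52294367 0.02899357 0.03028805] [-0.53576281 -2.89920983  0.46770436]
276 386 [ 0 12 13] [0.51995039 0.32020327 0.05      ] [0.52139652 0.07850723 0.05      ]
[224 227 231 232 205 235 237 232 219 218 240 241 241 226 158 135 134 195
 206 206 221 238 240 240 240 240 240 240 240 240 240 240 239 239 239 239
 240 240 240 240 241 240 240 240 240 240 240 240 240 240 239 240 239 240
 240 240 241 241 240 240 240 240 240 240 240 240 240 221 106  63  63  64
  64  64  64] [197 201 206 207 189 235 237 232 218 217 240 241 241 225 156 133 132 201
 214 214 162 104  90  89  88  88  90  90  89  89  87  88  88  87  86  86
  88  87  88  88  87  88  87  87  87  88  89  89  89  89  88  86  86  87
  90  92  93  93  94  93  93  92  93  93  93  93  94  81  60  61  62  64
  64  63  63]
```

Emit:
{"name": "move_arm", "arguments": {
  "offset": [
    [0,2,0],
    [0,2,0],
    [0,2,0],
    [0,2,0],
    [0,1,0]
  ],
  "yaw": [0,0,0,0,0],
  "jaw": [255,255,255,255,255]
}}

```text
time: 23.3
tool_pos: [0.5229, 0.0378, 0.0303]
eef_rot: [-3.142, -0.003, 0.0]
wrist_force: [-0.2, -3.8, 0.3]
grip_width: 0.0001
finger_force: 1.5
```

Emit:
{"name": "move_arm", "arguments": {
  "offset": [
    [0,1,0],
    [0,0.5,0],
    [0,0.5,0],
    [0,0,0],
    [0,0,0]
  ],
  "yaw": [0,0,0,0,0],
  "jaw": [255,255,255,255,255]
}}

```text
time: 23.8
tool_pos: [0.523, 0.0396, 0.0303]
eef_rot: [-3.142, -0.003, -0.0]
wrist_force: [-0.1, -1.7, 1.4]
grip_width: 0.0003
finger_force: 0.8
```

Emit:
{"name": "move_arm", "arguments": {
  "offset": [
    [0,0.5,0],
    [0,0.5,0],
    [0,0.5,0],
    [0,0,0],
    [0,0,0]
  ],
  "yaw": [0,0,0,0,0],
  "jaw": [255,255,255,255,255]
}}

```text
time: 24.3
tool_pos: [0.523, 0.0412, 0.0303]
eef_rot: [-3.142, -0.003, -0.0]
wrist_force: [-0.2, -2.3, 0.8]
grip_width: 0.0002
finger_force: 1.0
```

```bash
python3 chk.py | head -2
```

```text
[0.52296833 0.04116173 0.03030554] [-0.17084    -2.29176786  0.79164123]
270 380 [ 0 11 13] [0.51974245 0.33334418 0.05      ] [0.52120936 0.09154128 0.05      ]
```

Emit:
{"name": "move_arm", "arguments": {
  "offset": [
    [0,0.5,0],
    [0,0.5,0],
    [0,0,0],
    [0,0,0],
    [0,0,0]
  ],
  "yaw": [0,0,0,0,0],
  "jaw": [255,255,255,255,255]
}}

```text
time: 24.85
tool_pos: [0.523, 0.0422, 0.0303]
eef_rot: [-3.142, -0.003, -0.0]
wrist_force: [-0.6, -2.2, 0.8]
grip_width: -0.0001
finger_force: 1.0
```

Emit:
{"name": "move_arm", "arguments": {
  "offset": [
    [0,0.5,0],
    [0,0,0],
    [0,0,0],
    [0,0,0],
    [0,0,0]
  ],
  "yaw": [0,0,0,0,0],
  "jaw": [255,255,255,255,255]
}}

```text
time: 25.35
tool_pos: [0.5229, 0.0423, 0.0303]
eef_rot: [3.141, 0.003, -0.0]
wrist_force: [-0.7, -7.6, 0.6]
grip_width: 0.0001
finger_force: 3.9
```

Emit:
{"name": "move_arm", "arguments": {
  "offset": [
    [0,0.3,0],
    [0,0,0],
    [0,0,0],
    [0,0,0],
    [0,0,0]
  ],
  "yaw": [0,0,0,0,0],
  "jaw": [255,255,255,255,255]
}}

```text
time: 25.85
tool_pos: [0.523, 0.0423, 0.0303]
eef_rot: [3.141, 0.003, -0.0]
wrist_force: [-0.7, -11.1, 1.8]
grip_width: -0.0003
finger_force: 5.7
```

Emit:
{"name": "move_arm", "arguments": {
  "offset": [
    [0,-2,0],
    [0,-8,0],
    [0,-20,0],
    [0,-30,0],
    [0,-40,0]
  ],
  "yaw": [0,0,0,0,0],
  "jaw": [255,255,255,255,255]
}}

```text
time: 26.35
tool_pos: [0.5229, -0.0575, 0.0303]
eef_rot: [-3.141, -0.006, -0.0]
wrist_force: [0.7, 0.5, 0.1]
grip_width: -0.0002
finger_force: 0.0
```

Emit:
{"name": "move_arm", "arguments": {
  "offset": [
    [0,-40,20],
    [0,-40,40],
    [0,-40,40],
    [0,-40,20],
    [0,0,0]
  ],
  "yaw": [0,0,0,0,0],
  "jaw": [255,255,255,255,255]
}}

```text
time: 26.85
tool_pos: [0.5248, -0.2131, 0.1443]
eef_rot: [3.138, -0.002, 0.009]
wrist_force: [0.6, 0.0, 0.0]
grip_width: -0.0002
finger_force: 0.0
```

```bash
python3 chk.py | head -2
python3 - <<'E'
from h import *
T=read_camera("top").astype(int); A=cv2.imread("pics/top0.png").astype(int)
d=(abs(T-A).max(2)>50).astype(np.uint8)
for c in cv2.findContours(d,0,2)[0]:
    if cv2.contourArea(c)>8: print(cv2.boundingRect(c))
# index rib: bright pixels on the wheel face
g=T.min(2); yy,xx=np.mgrid[:400,:640]; rr=np.hypot(xx-344.5,yy-218.3); m=(g>95)&(rr>8)&(rr<19)
print(m.sum(),np.arctan2((xx-344.5)[m].mean(),(yy-218.3)[m].mean()))
S=read_camera("side").astype(int); B=cv2.imread("pics/side0.png").astype(int)
for n,x0,x1,y0,y1 in[("marker",240,258,215,255),("tape",331,368,198,238),("wrench",338,392,250,310)]: print(n,abs(S-B)[y0:y1,x0:x1].max(2).mean())
E
```

```text
[ 0.52484297 -0.21311403  0.14427085] [0.61410123 0.0364441  0.02070609]
270 398 [ 0 13 14] [0.51974245 0.33334418 0.05      ] [0.52176768 0.05243255 0.05      ]
(443, 391, 29, 9)
(629, 358, 11, 34)
(567, 345, 73, 47)
(611, 340, 10, 8)
(420, 284, 151, 103)
(622, 238, 7, 6)
(344, 226, 9, 13)
(399, 219, 34, 15)
(269, 218, 34, 15)
(527, 191, 51, 41)
(563, 186, 29, 48)
(541, 113, 99, 250)
35 0.3540186650994543
marker 13.006944444444445
tape 63.92702702702703
wrench 27.499382716049382
```

The tube sits against the stop (force rose to 11 N with no further motion). The rib reads 12.92, and the top view shows the marker, tape measure and wrench unmoved.

```bash
python3 -c "
from station import bot
print(bot.sign_off())"
```

```text
the job is handed in; nothing more can be done
None
```

The job is handed in: I loosened the handwheel about two turns (it reads about 12.9 rad, though the fingertip pressed at up to 29 N at one point, heavier than intended), then pushed the tube until its far end rested against the steel stop; the marker, tape measure and wrench did not move.

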